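# Check the lever stop of a vial crimper

## Task

The hand crimper in the small bench vice was stored with its lever hooked closed: push the thumb tab of its catch aside with a fingertip so that the lever springs wide open. Then check its stop: press the lever in with the backs of the fingers until it rests firmly on the stop screw, short of the fixed bar, keep it pressed there for a good second, and let it spring fully open again. Grip nothing, push and press gently (no more than about 25 N), keep off the fixed bar and leave the vials and the screwdriver as they are.

Things in the scene. Friction and masses are not known exactly. Their poses are not given: they have to be found in the camera images.
- bench_vice: Small grey suction-base vice, fixed; it holds the crimper on its side, bar and lever level 120 mm above the worktop. Origin on the worktop, z up. In its frame (mm): bar along y on x = 0 from y = -112 (crimp head) to 122 (free end); lever on the -x side (robot side), pivot at x -31, y -130. Vice jaws and screw: x -23 to 84, y -64 to -6, top z 127; round base below z 74, radius 62 about y = -35.
- grip_bar: The black-sleeved handle of the crimper's fixed bar, 24 mm thick, y 31 to 105 mm of the vice frame; behind it the bar ends in a steel fitting 20 mm square. Origin at x 0, y 0, z 120 mm of the vice frame, same axes. Not to be touched with the fingers.
- press_spot (a point): Point on the lever's outer face at mid-height (z 120 mm), on the grip sleeve, 190 mm from the pivot: a good place to press. It moves with the lever, about 64 to 73 mm from open to the stop.
- stop_screw: Stop screw, 7 mm thick, through the bar at y = 10 mm, z = 120 mm of the vice frame, 140 mm from the lever's pivot, brass head behind the bar; its tip faces the lever's inner face. Set differently from time to time; it does not move under hand force.
- stop_tip (a point): Tip of the stop screw, where the lever's inner face comes to rest.
- catch_tab (a point): Middle of the pushing face (+y side) of the catch's black thumb tab, 46 mm from the catch's pivot, z 117 mm. The tab is an upright plate, 18 mm along the tail, 6 mm thick, z 100 to 134 mm; hooked, it stands at x 37 to 55 mm of the vice frame, 27 mm clear of the bar.
- vial_a: Screw-cap sample vial, 27 mm thick, 73 mm high, standing near the crimper. Origin under its base. Leave it alone.
- vial_b: Screw-cap sample vial, 22 mm thick, 58 mm high, standing beyond the bar's free end. Origin under its base. Leave it alone.
- driver: Grey precision screwdriver, 112 mm long, 12 mm thick, lying in front of the crimper. Origin under its middle, long axis y. Leave it alone.
- lever: The hand lever: straight, 247 mm from pivot to end, 11 mm thick, 19 mm high (z 110.5 to 129.5 mm), black grip sleeve on the last 85 mm. Origin on the vertical pivot axis. Open (joint lever_angle = 0), its axes are parallel to the vice's and the lever points to its +y, leaning 0.36 rad to -x. Pressed on its outer face, toward the bar (+x of the vice).
- lever_angle (a joint): Lever angle, rad: 0 = fully open (rest), grows as it is pressed in. Hooked: about 0.29. It meets the stop screw somewhere from 0.33 to 0.39, as the screw is set; 0.42 would be lever on bar. The return spring takes about 2.6 N at the press spot to leave open, 5 N near the stop; any further push goes into the rigid stop.
- catch_angle (a joint): Catch angle, rad: 0 to 0.06 = hooked over the lever's end. Vertical pivot at x 0, y 113.5 mm of the vice frame. It grows, to an end stop at 0.85, as the tab (on the side of the bar away from the lever) is pushed toward the vice jaws (-y); the hook then swings off to +y and from about 0.3 the lever is free. Stays where left; takes 1 to 3 N.
- catch: The catch: flat steel rocker, z 130.5 to 137.5 mm, turning on the bar's end fitting; hook arm with down-turned lip toward the lever (x -54 mm), tail with black thumb tab on the other side. Origin on its pivot axis at z 120 mm; hooked, its axes are parallel to the vice's.

How it is judged:
By the outcome, as a careful person would: the job done as asked, in the order asked, and still so for the second after the job is handed in, with the robot touching nothing.
It also fails if it takes over 51 s, if anything falls off the work surface, if the arm or the gripper's body presses on something with over 40 N, if the wrist force passes 120 N, or if a joint passes its speed limit or range.

## Robot

A 7-joint arm with a two-finger parallel gripper is mounted at the origin on a cart in front of the work surface, level with it; the furniture and walls round the work are solid. World frame = base frame: x ahead of the robot, y to its left, z up, the work surface at z = 0. Lengths are in mm, angles in rad, forces in N, time in s.
With the tool pointing down it reaches from about 425 to 875 mm from the base axis. Payload 4.7 kg.
Tool frame: the origin (TCP) lies between the finger pads; the fingertips stand bot.tip_reach ahead of it and the grasp point (between the pads) lies 5 mm behind it (bot.tip_reach is the distance from the TCP to the fingertips, in mm); z points along the fingers, y is the line along which they close (so a half turn about z gives the same grasp; the last joint's range is limited). The gripper opens to 85 mm and grips with 20 to 120 N. Pads are 22 mm wide; open, the fingers measure 114 mm over their backs; the gripper's body (76 mm by 85 mm) begins 54 mm behind the grasp point. The pads swing forward as they close: fully open they stand 13 mm farther back than shut.
Start: joints at [1.181, 0.321, -0.07, 1.45, 0.023, 1.371, -0.057], TCP at [255.378, -597.75, 245.349] pointing down, gripper open.
Joint ranges: [-2.86, 2.86], [-0.3, 2.09], [-1.38, 1.24], [0.06, 2.45], [-1.56, 4.7], [0.09, 2.05], [-2.69, 2.69]. Speed limits (rad/s): [2.57, 2.57, 3.14, 3.14, 3.14, 3.14, 3.14].

## Interface

Orientations are given as a rotation vector (axis times angle).
In Python, from cell import readout, get_image, hand_in, bot gives the robot as it stands.
- The arm moves only by the tool jog_arm, never from a script. Its arguments are lists of equal length, an entry for each row: "offset": the shift along the tool's x, y, z scaled (see below), a list of three; "turn": the turn, a rotation vector about the tool's x, y, z scaled (see below), a list of three; "fingers": the gripper command: -1 is shut, 1 is fully open, values between are in proportion. In form: {"offset": [[tx, ty, tz], ...], "turn": [[wx, wy, wz], ...], "fingers": [fingers, ...]}. A call has exactly 10 rows; each row shifts and turns the commanded pose from where the row before left it, along the tool's axes as they then stand; what a row does not reach is not made up. The controller multiplies each number of a shift by 200 mm and each number of a turn by 45 degrees. A row lasts 1/8 s, in which the tool goes at most 62.5 mm and 10.7 degrees, less where a joint would pass 70% of its speed; a pose out of reach is approached as far as the arm can. A call with a number of a shift or a turn outside -1 to 1 is refused whole. A call with a gripper value outside its range is refused whole. The fingers move at their own pace and stop on an object; "newtons" is the grip in N (left out, the last holds). Time passes only in rows, so rows that do not move let the fingers close, or fill a call up. It gives the time, the measured TCP pose, the force, the opening and the grip force at its end, in the units of the state.
- readout.observe(): the state, without advancing time (a new reading comes with each control period).
- get_image(name): name is "scene" or "top"; returns a dict with "frame" (400x640x3 uint8, blue, green, red), "vertical_fov" (degrees; the focal length in pixels is half the picture's height over the tangent of half this angle, whatever the lens; pixels are square), "cx", "cy" (the principal point, pixels), "R" (3x3) and "t" (3): a world point X has camera coordinates R X + t. Camera axes: x right, y down, z forward; pixel columns grow to the right and rows downward; lengths in mm; the calibration is good to about 2 mm. A picture is of the moment at which its call begins. There is no depth.
- hand_in(): hands the job in; it is judged then, once.
The state is a dict: "clock": time; "joint_positions": joint angles; "joint_vel": joint speeds; "effort": joint torques, N m; "tool_pos": TCP position; "orientation": TCP orientation; "force": force on the tool from outside, world axes, zero at the start; "torque": the same for the moment, N m; "finger_gap": finger opening in mm; "grasp_force": force on a finger pad.
Only numpy, scipy, OpenCV 4.12 (cv2) and the standard library are available. Lean on these libraries where they do the work, as an engineer would, in place of code of your own. Each camera call takes 0.05 s, during which the arm holds its last target. There are 200 camera calls.

## Working session

There is one attempt and no reset: what is moved stays moved. The work goes in short steps, Python scripts to look and compute and a tool call to move; the robot and the scene stay as the last step left them, time stands still between calls to the robot, and variables do not carry over. Pictures are saved under pics/ and viewed, at most 10 in all, crops included, and the job is handed in when it is done.

Besides the shell and the picture viewer there is one more tool, called after "Request:" as name(argument=value, ...), one argument or row to a line, values as JSON. jog_arm: Moves the arm, as the interface text tells. Its arguments: {"type":"object","properties":{"offset":{"type":"array","items":{"type":"array","items":{"type":"number","minimum":-1,"maximum":1}}},"turn":{"type":"array","items":{"type":"array","items":{"type":"number","minimum":-1,"maximum":1}}},"fingers":{"type":"array","items":{"type":"number"}},"newtons":{"type":"number"}},"required":["offset","turn","fingers"]}

```bash
mkdir -p pics; ls
python3 - <<'E'
from cell import readout,get_image,bot
import cv2,numpy as np
np.set_printoptions(precision=4,suppress=True)
print(bot.tip_reach, readout.observe())
for n in("scene","top"):
    d=get_image(n); cv2.imwrite(f"pics/{n}0.png",d["frame"]); print(n,d["vertical_fov"],d["cx"],d["cy"],d["R"],d["t"])
E
```

```text
pics
14.0 {'clock': 0.0, 'joint_positions': array([ 1.1811,  0.3218, -0.0701,  1.4517,  0.0226,  1.3708, -0.0569]), 'joint_vel': array([-0.0003,  0.0004, -0.0015,  0.0006,  0.0004, -0.0009, -0.0003]), 'effort': array([ -0.0026, -49.3579,  -0.3834, -31.4334,   0.0131,   0.0114,
         0.    ]), 'tool_pos': array([ 255.1431, -597.281 ,  244.2215]), 'orientation': array([-3.0759, -0.6296,  0.0008]), 'force': array([0.2203, 0.0089, 0.8942]), 'torque': array([ 0.0147, -0.0472,  0.0724]), 'grasp_force': 0.0, 'finger_gap': 85.14783343543021}
scene 50.8189295569248 313.9762830136808 203.87763501036804 [[-0.6096 -0.7925  0.0177]
 [-0.5938  0.4417 -0.6725]
 [ 0.5251 -0.4205 -0.7399]] [366.3176 391.0288 653.1047]
top 57.18751681363954 319.3998183627857 198.65546339441025 [[ 0.0149 -0.9996 -0.0243]
 [-0.9904 -0.0114 -0.1378]
 [ 0.1374  0.0261 -0.9902]] [ 36.6885 568.5952 851.6978]
```

View pics/scene0.png

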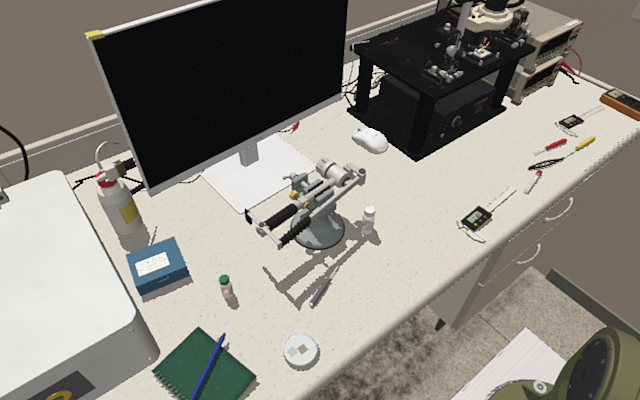

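View pics/top0.png

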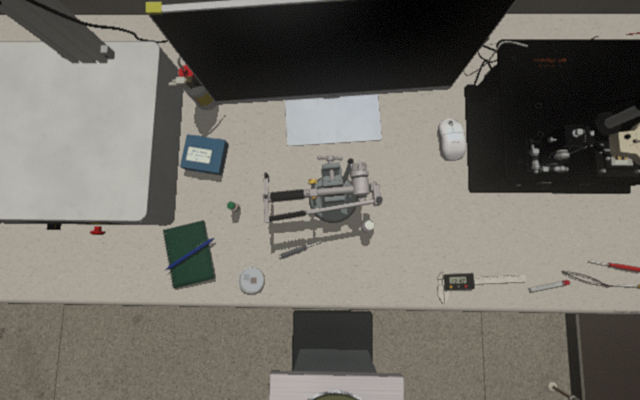

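The scene view shows the crimper at about (310,210). In the top view its bar runs from (268,193) to (370,188), and the lever is on the robot side. I'll enlarge both crops.

Run:
```python
import cv2
a=cv2.imread("pics/top0.png")[140:270,215:395]; cv2.imwrite("pics/c1.png",cv2.resize(a,None,fx=4.4,fy=4.4,interpolation=cv2.INTER_CUBIC))
a=cv2.imread("pics/scene0.png")[145:265,220:400]; cv2.imwrite("pics/c2.png",cv2.resize(a,None,fx=4.4,fy=4.4,interpolation=cv2.INTER_CUBIC))
```

```text
(no output)
```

View pics/c1.png

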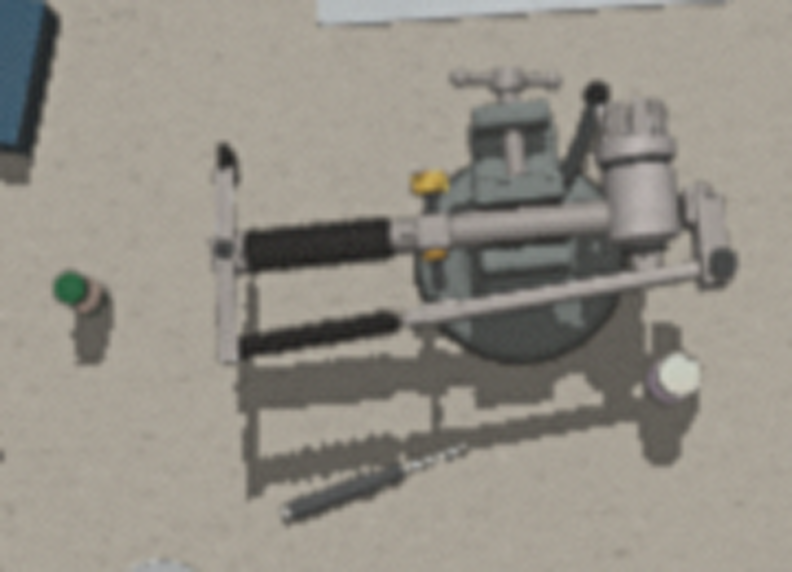

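View pics/c2.png

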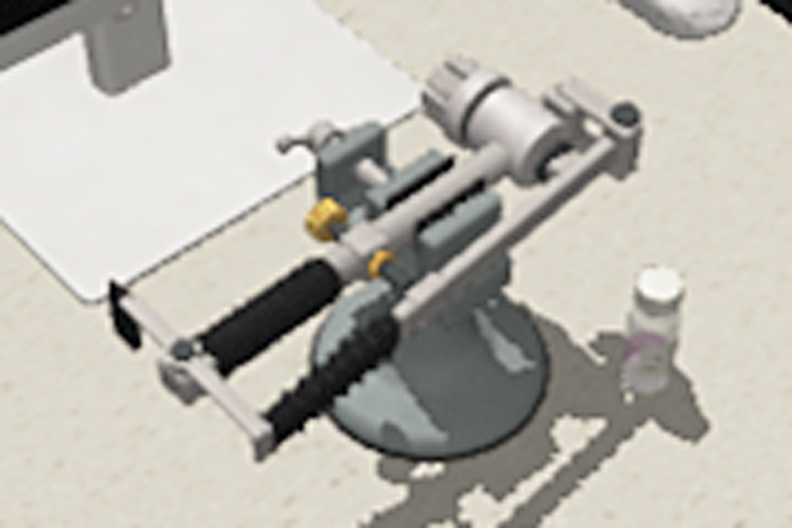

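The crops show (4.4x, top view):
- catch pivot at (224,248)
- tab at (226,157)
- sleeve ends at (246,252) and (390,238)
- lever pivot disc at (720,262)
- brass stop tip at (434,254)
- vial caps at (680,375) and (70,288)
- driver from (287,515) to (465,448)

Next I'll fit the vice pose.

```bash
cat > h.py <<'E'
import numpy as np,cv2
from scipy.spatial.transform import Rotation as Rn
from cell import readout,get_image
def ray(d,u,v,z):
    f=d["frame"].shape[0]/2/np.tan(np.radians(d["vertical_fov"])/2)
    r=np.array(d["R"]).T@np.array([(u-d["cx"])/f,(v-d["cy"])/f,1]); c=-np.array(d["R"]).T@np.array(d["t"])
    return c+r*(z-c[2])/r[2]
def proj(d,X):
    f=d["frame"].shape[0]/2/np.tan(np.radians(d["vertical_fov"])/2)
    p=np.array(d["R"])@X+np.array(d["t"]); return f*p[:2]/p[2]+[d["cx"],d["cy"]]
E
python3 - <<'E'
from h import *
np.set_printoptions(precision=2,suppress=True)
d=get_image("top"); s=get_image("scene")
c=lambda u,v,z: ray(d,215+(u+.5)/4.4-.5,140+(v+.5)/4.4-.5,z)[:2]
V=np.array([[0,113.5],[0,105],[0,31],[0,10]]);
W=np.array([c(224,248,137.5),c(246,252,120),c(390,238,120),c(432,232,120)])
V=np.vstack([V,[46,113]]);W=np.vstack([W,c(226,157,134)])
vm,wm=V.mean(0),W.mean(0);H=(V-vm).T@(W-wm);a=np.arctan2(H[0,1]-H[1,0],H[0,0]+H[1,1])
R=np.array([[np.cos(a),-np.sin(a)],[np.sin(a),np.cos(a)]]);t=wm-R@vm
print("yaw",a,"t",t,"res",W-(V@R.T+t))
print("lever pivot pred",R@[-31,-130]+t,c(720,262,135))
print("vialA",c(680,375,73),"vialB",c(70,288,58),"driver",c(287,515,6),c(465,448,6))
for n,p in dict(pivot=(0,113.5,137.5),tab=(46,116,134),sl1=(0,105,120),sl2=(0,31,120),lp=(-31,-130,135)).items():
    X=np.r_[R@p[:2]+t,p[2]]; print(n,X,"crop2",(proj(s,X)-[220,145]+.5)*4.4-.5,"crop1",(proj(d,X)-[215,140]+.5)*4.4-.5)
np.savez("pose.npz",R=R,t=t,a=a)
q=readout.observe(); print(Rn.from_rotvec(q["orientation"]).as_matrix())
E
```

```text
yaw 0.09884191647108216 t [570.72  45.79] res [[-0.49 -0.04]
 [-0.71  0.29]
 [-0.07  1.4 ]
 [ 1.15  1.19]
 [ 0.12 -2.85]]
lever pivot pred [552.7  -86.64] [555.21 -85.4 ]
vialA [503.77 -72.44] vialB [547.63 255.77] driver [426.71 140.85] [465.58  41.27]
pivot [559.52 158.73 137.5 ] crop2 [181.69 347.44] crop1 [223.96 247.01]
tab [605.05 165.76 134.  ] crop2 [111.43 295.05] crop1 [214.34 157.71]
sl1 [560.36 150.27 120.  ] crop2 [200.36 363.14] crop1 [246.62 250.61]
sl2 [567.66  76.63 120.  ] crop2 [329.66 276.58] crop1 [392.79 237.9 ]
lp [552.7  -86.64 135.  ] crop2 [626.68 121.31] crop1 [722.57 267.11]
[[ 0.92  0.39 -0.  ]
 [ 0.39 -0.92  0.  ]
 [-0.   -0.   -1.  ]]
```

```bash
cat >> h.py <<'E'
P=np.load("pose.npz") if __import__("os").path.exists("pose.npz") else None
def v2w(x,y,z): return np.r_[P["R"]@[x,y]+P["t"],z]
def w2v(p): return np.r_[P["R"].T@(np.array(p[:2])-P["t"]),p[2]]
def rows(start,wps,rot0):
    """wps: list of (xyz, yaw_of_tool_y deg, nrows); prints scaled rows"""
    p=np.array(start,float);M=np.array(rot0)
    for X,yaw,n in wps:
        y=np.array([np.cos(np.radians(yaw)),np.sin(np.radians(yaw)),0]);z=np.array([0,0,-1.]);T=np.stack([np.cross(y,z),y,z],1)
        rv=Rn.from_matrix(M.T@T).as_rotvec()/n;st=(np.array(X)-p)/n
        for i in range(n):
            print((M.T@st/200).round(3).tolist(),(rv/np.radians(45)).round(3).tolist(),(p+st).round())
            p=p+st;M=M@Rn.from_rotvec(rv).as_matrix()
def st():
    q=readout.observe();return q["tool_pos"],Rn.from_rotvec(q["orientation"]).as_matrix()
E
python3 - <<'E'
from h import *
np.set_printoptions(precision=1,suppress=True)
s=get_image("scene");d=get_image("top")
def tri(a,b):
    A=[ray(s,*a,z) for z in(0,500)];B=[ray(d,*b,z) for z in(0,500)]
    u=A[1]-A[0];w=B[1]-B[0];k=np.linalg.lstsq(np.stack([u,-w],1),B[0]-A[0],rcond=None)[0]
    p=A[0]+u*k[0];q=B[0]+w*k[1];return (p+q)/2,np.linalg.norm(p-q)
print("mon left bottom",tri((148,191),(218,103)))
print("platform near corner",tri((431,73),(470,190)))
c=lambda u,v,z: ray(d,215+(u+.5)/4.4-.5,140+(v+.5)/4.4-.5,z)
print("stop tip v",w2v(c(434,259,120)),"tab v",w2v(c(226,157,134)),"sleeve edge", w2v(c(246,355,120)))
print("tab tgt",v2w(49,150,0),v2w(49,128,0),"yaw",np.degrees(P["a"]))
p,M=st();print(p)
rows(p,[((400,-300,245),-30,8),((480,0,245),5.7,7),((585,225,240),5.7,5)],M)
E
```

```text
mon left bottom (array([782.3, 284.9, 114.9]), np.float64(8.555179703115122))
platform near corner (array([ 540.2, -212.4,  327.7]), np.float64(12.947935588291095))
stop tip v [-12.5  11.2 120. ] tab v [ 45.8 110.2 134. ] sleeve edge [-52.6 108.8 120. ]
tab tgt [604.7 199.9   0. ] [606.8 178.    0. ] yaw 5.6632246527776235
[ 255.3 -597.6  245. ]
[0.156, -0.136, 0.0] [-0.0, -0.0, -0.102] [ 273. -560.  245.]
[0.167, -0.123, 0.0] [-0.0, -0.0, -0.102] [ 291. -523.  245.]
[0.176, -0.109, 0.0] [-0.0, -0.0, -0.102] [ 310. -486.  245.]
[0.184, -0.094, 0.0] [-0.0, -0.0, -0.102] [ 328. -449.  245.]
[0.191, -0.079, 0.0] [-0.0, -0.0, -0.102] [ 346. -412.  245.]
[0.197, -0.064, -0.0] [-0.0, -0.0, -0.102] [ 364. -374.  245.]
[0.201, -0.048, -0.0] [-0.0, -0.0, -0.102] [ 382. -337.  245.]
[0.204, -0.031, -0.0] [-0.0, -0.0, -0.102] [ 400. -300.  245.]
[0.214, -0.058, 0.0] [0.0, 0.0, -0.113] [ 411. -257.  245.]
[0.218, -0.038, 0.0] [0.0, 0.0, -0.113] [ 423. -214.  245.]
[0.221, -0.019, 0.0] [0.0, 0.0, -0.113] [ 434. -171.  245.]
[0.222, 0.001, 0.0] [0.0, 0.0, -0.113] [ 446. -129.  245.]
[0.221, 0.021, 0.0] [0.0, 0.0, -0.113] [457. -86. 245.]
[0.218, 0.04, 0.0] [0.0, 0.0, -0.113] [469. -43. 245.]
[0.214, 0.059, 0.0] [0.0, 0.0, -0.113] [480.   0. 245.]
[0.213, 0.127, 0.005] [-0.0, 0.0, 0.0] [501.  45. 244.]
[0.213, 0.127, 0.005] [-0.0, 0.0, 0.0] [522.  90. 243.]
[0.213, 0.127, 0.005] [-0.0, 0.0, 0.0] [543. 135. 242.]
[0.213, 0.127, 0.005] [-0.0, 0.0, 0.0] [564. 180. 241.]
[0.213, 0.127, 0.005] [-0.0, 0.0, 0.0] [585. 225. 240.]
```

Request:
jog_arm(
  offset=[
    [0.155, -0.135, 0],
    [0.165, -0.125, 0],
    [0.175, -0.11, 0],
    [0.185, -0.095, 0],
    [0.19, -0.08, 0],
    [0.195, -0.065, 0],
    [0.2, -0.05, 0],
    [0.205, -0.03, 0],
    [0.215, -0.06, 0],
    [0.22, -0.04, 0],
  ],
  turn=[
    [0, 0, -0.1],
    [0, 0, -0.1],
    [0, 0, -0.1],
    [0, 0, -0.1],
    [0, 0, -0.1],
    [0, 0, -0.1],
    [0, 0, -0.1],
    [0, 0, -0.1],
    [0, 0, -0.11],
    [0, 0, -0.11],
  ],
  fingers=[-1, -1, -1, -1, -1, -1, -1, -1, -1, -1],
)

```text
clock: 1.55
tool_pos: [424.5, -212.1, 245.3]
orientation: [2.584, 1.786, 0.0]
force: [1.3, 0.8, -0.4]
finger_gap: -0.2
grasp_force: 0.0
```

Request:
jog_arm(
  offset=[
    [0.22, -0.02, 0],
    [0.22, 0, 0],
    [0.22, 0.02, 0],
    [0.22, 0.04, 0],
    [0.215, 0.06, 0],
    [0.21, 0.125, 0],
    [0.21, 0.125, 0],
    [0.21, 0.125, 0],
    [0.21, 0.125, 0],
    [0.21, 0.125, 0],
  ],
  turn=[
    [0, 0, -0.11],
    [0, 0, -0.11],
    [0, 0, -0.11],
    [0, 0, -0.11],
    [0, 0, -0.11],
    [0, 0, 0],
    [0, 0, 0],
    [0, 0, 0],
    [0, 0, 0],
    [0, 0, 0],
  ],
  fingers=[-1, -1, -1, -1, -1, -1, -1, -1, -1, -1],
)

```text
clock: 2.8
tool_pos: [597.0, 218.4, 245.3]
orientation: [2.145, 2.295, 0.0]
force: [-0.2, -0.1, 0.4]
finger_gap: 0.5
grasp_force: 0.0
```

Run:
```python
from h import *
np.set_printoptions(precision=1,suppress=True)
p,M=st();print(p,M,w2v(p),readout.observe()["joint_positions"],readout.observe()["force"],readout.observe()["finger_gap"])
rows(p,[(v2w(49,155,220),5.7,2),(v2w(49,155,120),5.7,3),(v2w(49,139,120),5.7,5)],M)
```

```text
[597.  218.4 245.3] [[-0.1  1.   0. ]
 [ 1.   0.1  0. ]
 [ 0.   0.  -1. ]] [ 43.2 169.1 245.3] [ 0.2  0.4 -0.8  1.5  0.3  1.4 -0.5] [-0.2 -0.1  0.4] 0.4746494479927723
[-0.035, 0.016, 0.063] [0.0, -0.0, -0.02] [601. 212. 233.]
[-0.035, 0.015, 0.063] [0.0, -0.0, -0.02] [604. 205. 220.]
[-0.0, 0.0, 0.167] [0.0, -0.0, -0.0] [604. 205. 187.]
[-0.0, 0.0, 0.167] [0.0, -0.0, -0.0] [604. 205. 153.]
[0.0, 0.0, 0.167] [0.0, -0.0, -0.0] [604. 205. 120.]
[-0.016, -0.0, -0.0] [-0.0, -0.0, -0.0] [604. 202. 120.]
[-0.016, -0.0, -0.0] [-0.0, -0.0, -0.0] [605. 198. 120.]
[-0.016, -0.0, -0.0] [-0.0, -0.0, -0.0] [605. 195. 120.]
[-0.016, -0.0, -0.0] [-0.0, -0.0, -0.0] [605. 192. 120.]
[-0.016, -0.0, -0.0] [-0.0, -0.0, -0.0] [606. 189. 120.]
```

Request:
jog_arm(
  offset=[
    [-0.035, 0.016, 0.063],
    [-0.035, 0.016, 0.063],
    [0, 0, 0.165],
    [0, 0, 0.165],
    [0, 0, 0.165],
    [-0.016, 0, 0],
    [-0.016, 0, 0],
    [-0.016, 0, 0],
    [-0.016, 0, 0],
    [-0.016, 0, 0],
  ],
  turn=[
    [0, 0, -0.02],
    [0, 0, -0.02],
    [0, 0, 0],
    [0, 0, 0],
    [0, 0, 0],
    [0, 0, 0],
    [0, 0, 0],
    [0, 0, 0],
    [0, 0, 0],
    [0, 0, 0],
  ],
  fingers=[-1, -1, -1, -1, -1, -1, -1, -1, -1, -1],
)

```text
clock: 4.05
tool_pos: [606.0, 186.5, 121.7]
orientation: [2.11, 2.326, 0.001]
force: [-0.1, -0.4, -0.4]
finger_gap: 0.1
grasp_force: 0.0
```

Run:
```python
from h import *
np.set_printoptions(precision=1,suppress=True)
p,M=st();print(p,w2v(p))
a=get_image("scene")["frame"][130:250,220:340];b=get_image("top")["frame"][130:250,215:335]
cv2.imwrite("pics/c3.png",cv2.resize(np.hstack([a,b]),None,fx=3.3,fy=3.3,interpolation=cv2.INTER_CUBIC))
```

```text
[606.  186.5 121.7] [ 49.  136.6 121.7]
```

View pics/c3.png

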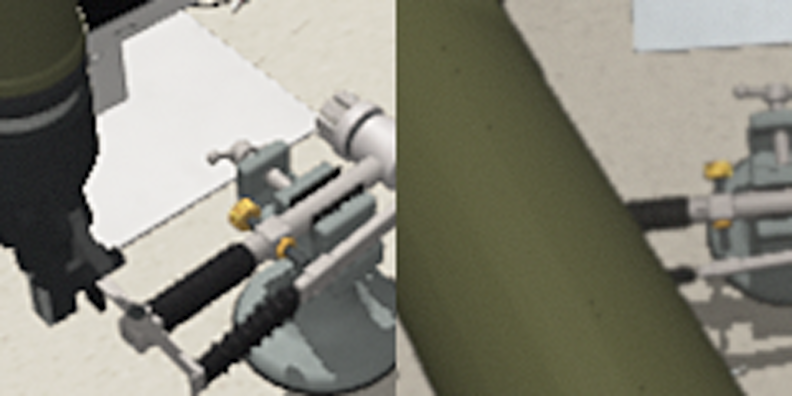

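The scene half shows the shut fingertips at (55,315), just beyond the tab at (97,290), which is as intended. Now I'll push toward -y.

Request:
jog_arm(
  offset=[
    [-0.019, 0, 0],
    [-0.019, 0, 0],
    [-0.019, 0, 0],
    [-0.019, 0, 0],
    [-0.019, 0, 0],
    [-0.019, 0, 0],
    [-0.019, 0, 0],
    [-0.019, 0, 0],
    [-0.019, 0, 0],
    [0, 0, 0],
  ],
  turn=[
    [0, 0, 0],
    [0, 0, 0],
    [0, 0, 0],
    [0, 0, 0],
    [0, 0, 0],
    [0, 0, 0],
    [0, 0, 0],
    [0, 0, 0],
    [0, 0, 0],
    [0, 0, 0],
  ],
  fingers=[-1, -1, -1, -1, -1, -1, -1, -1, -1, -1],
)

```text
clock: 5.4
tool_pos: [609.3, 151.9, 121.1]
orientation: [2.111, 2.326, -0.0]
force: [0.9, 0.0, -0.9]
finger_gap: -0.0
grasp_force: 0.2
```

Run:
```python
from h import *
np.set_printoptions(precision=1,suppress=True)
p,M=st();print(p,w2v(p),M.T@readout.observe()["force"])
a=get_image("scene")["frame"][130:270,220:400];
cv2.imwrite("pics/c4.png",cv2.resize(a,None,fx=3.3,fy=3.3,interpolation=cv2.INTER_CUBIC))
```

```text
[609.3 151.9 121.1] [ 48.9 101.8 121.1] [-0.1  0.9  0.9]
```

View pics/c4.png

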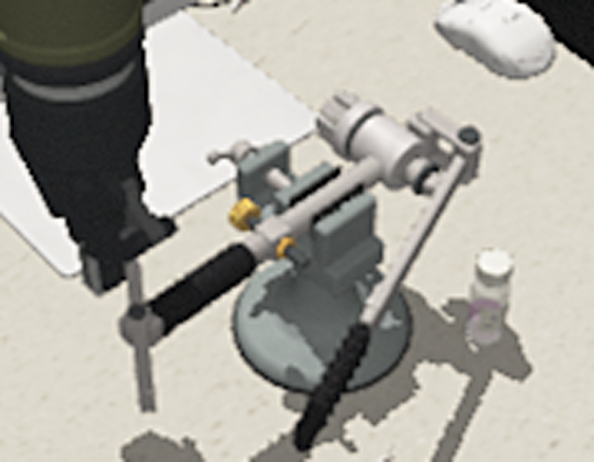

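The scene crop shows the catch turned clear, with its hook at (147,405), and the lever sprung wide open with its end at (305,440). Next I'll retract and go round to the lever's outer face.

Run:
```python
from h import *
p,M=st()
rows(p,[(v2w(49,115,121),5.7,1),(v2w(49,117,211),5.7,2),(v2w(-140,55,205),5.7,7),(v2w(-140,55,118),5.7,4)],M)
```

```text
[0.065, 0.001, 0.0] [0.0, 0.001, -0.003] [608. 165. 121.]
[0.005, 0.0, -0.225] [-0.0, 0.0, -0.0] [608. 166. 166.]
[0.005, 0.0, -0.225] [-0.0, 0.0, -0.0] [608. 167. 211.]
[-0.044, -0.135, 0.004] [0.0, 0.0, -0.0] [582. 156. 210.]
[-0.044, -0.135, 0.004] [0.0, 0.0, -0.0] [556. 144. 209.]
[-0.044, -0.135, 0.004] [0.0, 0.0, -0.0] [530. 133. 208.]
[-0.044, -0.135, 0.004] [0.0, 0.0, -0.0] [504. 121. 208.]
[-0.044, -0.135, 0.004] [0.0, 0.0, -0.0] [478. 110. 207.]
[-0.044, -0.135, 0.004] [0.0, 0.0, -0.0] [452.  98. 206.]
[-0.044, -0.135, 0.004] [0.0, 0.0, -0.0] [426.  87. 205.]
[0.0, 0.0, 0.109] [0.0, 0.0, -0.0] [426.  87. 183.]
[0.0, 0.0, 0.109] [0.0, 0.0, -0.0] [426.  87. 161.]
[0.0, 0.0, 0.109] [0.0, 0.0, -0.0] [426.  87. 140.]
[0.0, 0.0, 0.109] [0.0, 0.0, -0.0] [426.  87. 118.]
```

Request:
jog_arm(
  offset=[
    [0.065, 0, 0],
    [0.005, 0, -0.225],
    [0.005, 0, -0.225],
    [-0.044, -0.135, 0.004],
    [-0.044, -0.135, 0.004],
    [-0.044, -0.135, 0.004],
    [-0.044, -0.135, 0.004],
    [-0.044, -0.135, 0.004],
    [-0.044, -0.135, 0.004],
    [-0.044, -0.135, 0.004],
  ],
  turn=[
    [0, 0, 0],
    [0, 0, 0],
    [0, 0, 0],
    [0, 0, 0],
    [0, 0, 0],
    [0, 0, 0],
    [0, 0, 0],
    [0, 0, 0],
    [0, 0, 0],
    [0, 0, 0],
  ],
  fingers=[-1, -1, -1, -1, -1, -1, -1, -1, -1, -1],
)

```text
clock: 6.7
tool_pos: [424.5, 88.5, 205.5]
orientation: [2.109, 2.328, -0.0]
force: [-0.2, 0.3, -0.4]
finger_gap: -0.1
grasp_force: 0.0
```

Request:
jog_arm(
  offset=[
    [0, 0, 0.11],
    [0, 0, 0.11],
    [0, 0, 0.11],
    [0, 0, 0.11],
    [0, 0, 0],
    [0, 0, 0],
    [0, 0, 0],
    [0, 0, 0],
    [0, 0, 0],
    [0, 0, 0],
  ],
  turn=[
    [0, 0, 0],
    [0, 0, 0],
    [0, 0, 0],
    [0, 0, 0],
    [0, 0, 0],
    [0, 0, 0],
    [0, 0, 0],
    [0, 0, 0],
    [0, 0, 0],
    [0, 0, 0],
  ],
  fingers=[-1, -1, -1, -1, -1, -1, -1, -1, -1, -1],
)

```text
clock: 7.95
tool_pos: [425.6, 87.8, 117.6]
orientation: [2.11, 2.327, 0.0]
force: [-0.0, -0.8, 0.5]
finger_gap: -0.0
grasp_force: 0.0
```

Run:
```python
from h import *
np.set_printoptions(precision=2,suppress=True)
p,M=st();print(p,w2v(p),M.T@readout.observe()["force"],M)
for th in(.33,.39): print(th, "finger centre x at stop", -31-185*np.tan(.36-th)-5.5-14.5)
a=get_image("scene")["frame"][130:270,220:400];
cv2.imwrite("pics/c5.png",cv2.resize(a,None,fx=3.3,fy=3.3,interpolation=cv2.INTER_CUBIC))
```

```text
[425.55  87.84 117.61] [-140.31   56.18  117.61] [-0.81 -0.13 -0.51] [[-0.1  1.   0. ]
 [ 1.   0.1 -0. ]
 [-0.   0.  -1. ]]
0.33 finger centre x at stop -56.551665599618424
0.39 finger centre x at stop -45.44833440038156
```

View pics/c5.png

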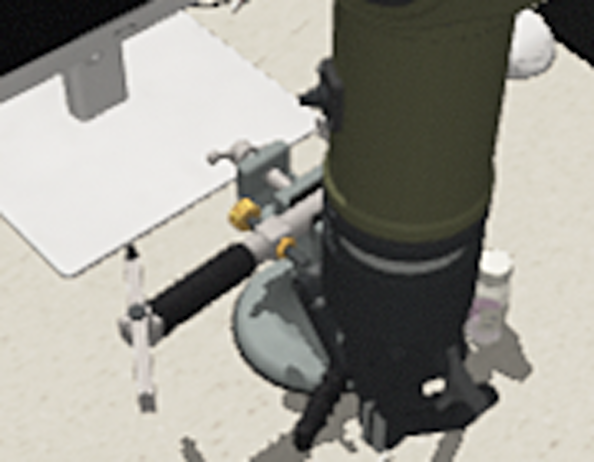

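The scene crop shows the fingers at (400,425), outside the open lever, and the catch has stayed turned. Now I'll press in to just short of the stop.

Request:
jog_arm(
  offset=[
    [0, 0.036, 0],
    [0, 0.036, 0],
    [0, 0.036, 0],
    [0, 0.036, 0],
    [0, 0.036, 0],
    [0, 0.036, 0],
    [0, 0.036, 0],
    [0, 0.036, 0],
    [0, 0.036, 0],
    [0, 0.036, 0],
  ],
  turn=[
    [0, 0, 0],
    [0, 0, 0],
    [0, 0, 0],
    [0, 0, 0],
    [0, 0, 0],
    [0, 0, 0],
    [0, 0, 0],
    [0, 0, 0],
    [0, 0, 0],
    [0, 0, 0],
  ],
  fingers=[-1, -1, -1, -1, -1, -1, -1, -1, -1, -1],
)

```text
clock: 9.25
tool_pos: [497.3, 95.3, 117.4]
orientation: [-2.11, -2.327, 0.0]
force: [-4.8, 2.4, 0.3]
finger_gap: -0.2
grasp_force: 2.2
```

Request:
jog_arm(
  offset=[
    [0, 0.003, 0],
    [0, 0.003, 0],
    [0, 0.003, 0],
    [0, 0.003, 0],
    [0, 0.003, 0],
    [0, 0.003, 0],
    [0, 0.003, 0],
    [0, 0, 0],
    [0, 0, 0],
    [0, 0, 0],
  ],
  turn=[
    [0, 0, 0],
    [0, 0, 0],
    [0, 0, 0],
    [0, 0, 0],
    [0, 0, 0],
    [0, 0, 0],
    [0, 0, 0],
    [0, 0, 0],
    [0, 0, 0],
    [0, 0, 0],
  ],
  fingers=[-1, -1, -1, -1, -1, -1, -1, -1, -1, -1],
)

```text
clock: 10.5
tool_pos: [500.9, 95.8, 117.4]
orientation: [-2.11, -2.327, 0.0]
force: [-4.5, 2.4, -1.5]
finger_gap: -0.2
grasp_force: 2.2
```

Run:
```python
from h import *
np.set_printoptions(precision=2,suppress=True)
p,M=st();print(p,w2v(p),M.T@readout.observe()["force"])
```

```text
[500.88  95.8  117.43] [-64.56  56.66 117.43] [ 2.79 -4.21  1.46]
```

Request:
jog_arm(
  offset=[
    [0, 0.004, 0],
    [0, 0.004, 0],
    [0, 0.004, 0],
    [0, 0.004, 0],
    [0, 0.004, 0],
    [0, 0, 0],
    [0, 0, 0],
    [0, 0, 0],
    [0, 0, 0],
    [0, 0, 0],
  ],
  turn=[
    [0, 0, 0],
    [0, 0, 0],
    [0, 0, 0],
    [0, 0, 0],
    [0, 0, 0],
    [0, 0, 0],
    [0, 0, 0],
    [0, 0, 0],
    [0, 0, 0],
    [0, 0, 0],
  ],
  fingers=[-1, -1, -1, -1, -1, -1, -1, -1, -1, -1],
)

```text
clock: 11.75
tool_pos: [504.8, 96.3, 117.4]
orientation: [-2.109, -2.327, 0.0]
force: [-5.8, 3.2, -0.5]
finger_gap: -0.4
grasp_force: 2.3
```

Request:
jog_arm(
  offset=[
    [0, 0.003, 0],
    [0, 0.003, 0],
    [0, 0.003, 0],
    [0, 0.003, 0],
    [0, 0, 0],
    [0, 0, 0],
    [0, 0, 0],
    [0, 0, 0],
    [0, 0, 0],
    [0, 0, 0],
  ],
  turn=[
    [0, 0, 0],
    [0, 0, 0],
    [0, 0, 0],
    [0, 0, 0],
    [0, 0, 0],
    [0, 0, 0],
    [0, 0, 0],
    [0, 0, 0],
    [0, 0, 0],
    [0, 0, 0],
  ],
  fingers=[-1, -1, -1, -1, -1, -1, -1, -1, -1, -1],
)

```text
clock: 13.0
tool_pos: [507.2, 96.6, 117.4]
orientation: [-2.109, -2.327, 0.0]
force: [-5.5, 2.0, -0.2]
finger_gap: 0.2
grasp_force: 2.3
```

Request:
jog_arm(
  offset=[
    [0, 0.003, 0],
    [0, 0.003, 0],
    [0, 0.003, 0],
    [0, 0.003, 0],
    [0, 0, 0],
    [0, 0, 0],
    [0, 0, 0],
    [0, 0, 0],
    [0, 0, 0],
    [0, 0, 0],
  ],
  turn=[
    [0, 0, 0],
    [0, 0, 0],
    [0, 0, 0],
    [0, 0, 0],
    [0, 0, 0],
    [0, 0, 0],
    [0, 0, 0],
    [0, 0, 0],
    [0, 0, 0],
    [0, 0, 0],
  ],
  fingers=[-1, -1, -1, -1, -1, -1, -1, -1, -1, -1],
)

```text
clock: 14.25
tool_pos: [509.4, 97.0, 117.4]
orientation: [-2.109, -2.327, 0.0]
force: [-5.8, 2.7, -0.1]
finger_gap: -0.1
grasp_force: 2.6
```

Request:
jog_arm(
  offset=[
    [0, 0.002, 0],
    [0, 0.002, 0],
    [0, 0.002, 0],
    [0, 0.002, 0],
    [0, 0, 0],
    [0, 0, 0],
    [0, 0, 0],
    [0, 0, 0],
    [0, 0, 0],
    [0, 0, 0],
  ],
  turn=[
    [0, 0, 0],
    [0, 0, 0],
    [0, 0, 0],
    [0, 0, 0],
    [0, 0, 0],
    [0, 0, 0],
    [0, 0, 0],
    [0, 0, 0],
    [0, 0, 0],
    [0, 0, 0],
  ],
  fingers=[-1, -1, -1, -1, -1, -1, -1, -1, -1, -1],
)

```text
clock: 15.5
tool_pos: [509.6, 97.0, 117.3]
orientation: [-2.108, -2.326, 0.005]
force: [-10.6, 2.6, 3.2]
finger_gap: 0.1
grasp_force: 4.8
```

The lever has met the stop: the force is rising and the tool is no longer advancing. I'll press a little more firmly and hold.

Request:
jog_arm(
  offset=[
    [0, 0.003, 0],
    [0, 0.003, 0],
    [0, 0, 0],
    [0, 0, 0],
    [0, 0, 0],
    [0, 0, 0],
    [0, 0, 0],
    [0, 0, 0],
    [0, 0, 0],
    [0, 0, 0],
  ],
  turn=[
    [0, 0, 0],
    [0, 0, 0],
    [0, 0, 0],
    [0, 0, 0],
    [0, 0, 0],
    [0, 0, 0],
    [0, 0, 0],
    [0, 0, 0],
    [0, 0, 0],
    [0, 0, 0],
  ],
  fingers=[-1, -1, -1, -1, -1, -1, -1, -1, -1, -1],
)

```text
clock: 16.75
tool_pos: [509.8, 97.1, 117.3]
orientation: [-2.107, -2.325, 0.008]
force: [-13.7, 2.1, 6.5]
finger_gap: 0.2
grasp_force: 6.5
```

Request:
jog_arm(
  offset=[
    [0, 0.002, 0],
    [0, 0, 0],
    [0, 0, 0],
    [0, 0, 0],
    [0, 0, 0],
    [0, 0, 0],
    [0, 0, 0],
    [0, 0, 0],
    [0, 0, 0],
    [0, 0, 0],
  ],
  turn=[
    [0, 0, 0],
    [0, 0, 0],
    [0, 0, 0],
    [0, 0, 0],
    [0, 0, 0],
    [0, 0, 0],
    [0, 0, 0],
    [0, 0, 0],
    [0, 0, 0],
    [0, 0, 0],
  ],
  fingers=[-1, -1, -1, -1, -1, -1, -1, -1, -1, -1],
)

```text
clock: 18.0
tool_pos: [509.9, 97.0, 117.3]
orientation: [-2.106, -2.325, 0.009]
force: [-13.8, 1.7, 7.5]
finger_gap: -0.1
grasp_force: 7.0
```

Run:
```python
from h import *
np.set_printoptions(precision=2,suppress=True)
p,M=st();print(p,w2v(p),M.T@readout.observe()["force"])
a=get_image("scene")["frame"][130:270,220:400];
cv2.imwrite("pics/c6.png",cv2.resize(a,None,fx=3.3,fy=3.3,interpolation=cv2.INTER_CUBIC))
```

```text
[509.87  97.05 117.27] [-55.49  57.02 117.27] [  3.01 -13.67  -7.45]
```

View pics/c6.png

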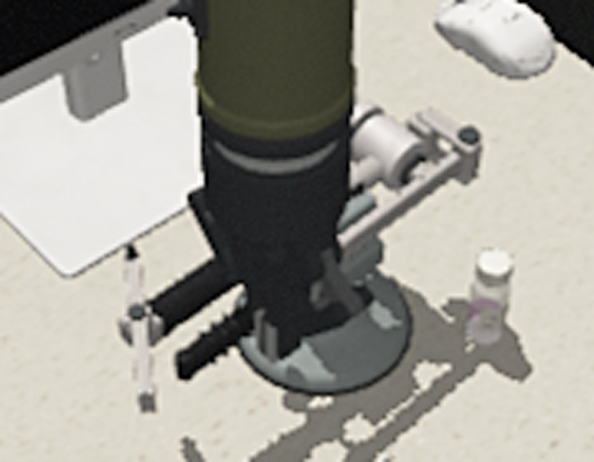

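The lever lies near-parallel to the bar, with its end at (185,365) and a gap to the bar. It has rested on the stop at about 14 N for over 2 s. Now I'll back off.

Request:
jog_arm(
  offset=[
    [0, -0.02, 0],
    [0, -0.04, 0],
    [0, -0.05, 0],
    [0, -0.05, 0],
    [0, -0.05, 0],
    [0, -0.05, 0],
    [0, -0.05, 0],
    [0, -0.05, 0],
    [0, -0.05, 0],
    [0, -0.04, 0],
  ],
  turn=[
    [0, 0, 0],
    [0, 0, 0],
    [0, 0, 0],
    [0, 0, 0],
    [0, 0, 0],
    [0, 0, 0],
    [0, 0, 0],
    [0, 0, 0],
    [0, 0, 0],
    [0, 0, 0],
  ],
  fingers=[-1, -1, -1, -1, -1, -1, -1, -1, -1, -1],
)

```text
clock: 19.3
tool_pos: [423.6, 88.4, 117.8]
orientation: [2.109, 2.327, 0.002]
force: [0.3, -0.5, 0.6]
finger_gap: 0.3
grasp_force: 0.0
```

Request:
jog_arm(
  offset=[
    [0, 0, -0.15],
    [0, 0, -0.15],
    [0, 0, -0.15],
    [-0.2, 0, -0.1],
    [-0.2, 0, 0],
    [-0.2, 0, 0],
    [-0.2, 0, 0],
    [-0.2, 0, 0],
    [0, 0, 0],
    [0, 0, 0],
  ],
  turn=[
    [0, 0, 0],
    [0, 0, 0],
    [0, 0, 0],
    [0, 0, 0],
    [0, 0, 0],
    [0, 0, 0],
    [0, 0, 0],
    [0, 0, 0],
    [0, 0, 0],
    [0, 0, 0],
  ],
  fingers=[-1, -1, -1, -1, -1, -1, -1, -1, -1, -1],
)

```text
clock: 20.55
tool_pos: [443.3, -110.3, 227.6]
orientation: [-2.109, -2.328, -0.002]
force: [0.2, 0.9, 0.5]
finger_gap: -0.1
grasp_force: 0.0
```

Run:
```python
from h import *
np.set_printoptions(precision=2,suppress=True)
p,M=st();print(p,w2v(p),readout.observe()["force"])
a=get_image("scene")["frame"][130:310,210:400];
cv2.imwrite("pics/c7.png",cv2.resize(a,None,fx=3,fy=3,interpolation=cv2.INTER_CUBIC))
```

```text
[ 443.35 -110.27  227.55] [-142.15 -142.73  227.55] [0.18 0.87 0.47]
```

View pics/c7.png

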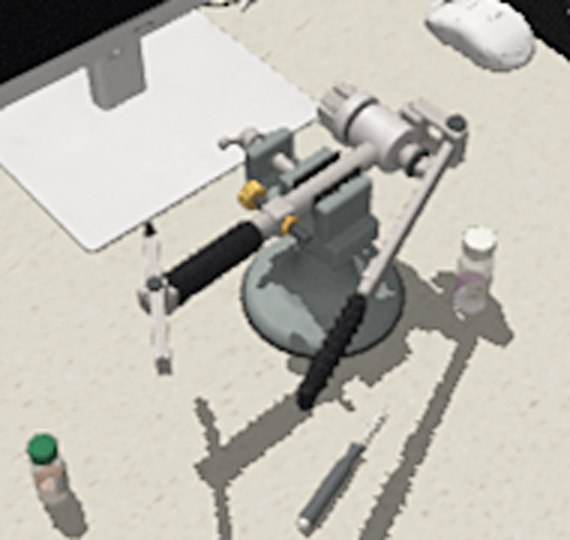

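The lever is fully open again with its end at (305,400). The catch is turned clear, the vials and driver are undisturbed, and the robot is touching nothing.

```bash
python3 -c "
from cell import hand_in
print(hand_in())"
```

```text
the job is handed in; nothing more can be done
None
```

I pushed the catch aside, pressed the lever onto its stop screw at about 15 N for over 2 s, let it spring fully open again, and handed the job in at about 21 s; the hand-in returned no verdict.

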